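# Close the studio tins, each with its own lid

## Task

Close the four crayon and charcoal tins on the studio table: put on each tin the lid that belongs to it by size and shape, centred and lying flat on the tin's edge with its plug down in the mouth, the oblong lid square with its tin. Leave the tins standing where they are, and do not disturb the tape roll or the wooden block.

Things in the scene. Friction and masses are not known exactly. Their poses are not given: they have to be found in the camera images.
- tin_small: the smallest round open tin, bare tinplate with a paper band, standing upright on the table: 36 mm outside diameter, 46 mm tall, mouth 31 mm wide (wall 2.5 mm, floor 4 mm thick), some crayon stubs low inside; loose. Origin at the centre of its underside, z up
- lid_small: the lid of the smallest round tin, a plain tinplate disc lying right way up, loose: rim 44 mm in diameter, 10 mm thick, above a plug 21 mm in diameter, 10 mm deep, bevelled below, on which it lies (rim 10 to 20 mm above the table). Put on, the plug hangs in the mouth, 5 mm free all round, and the rim lies on the tin's edge, overhanging 4 mm. Origin at the centre of the plug's underside, z up
- tin_medium: the middle-sized round open tin, bare tinplate with a paper band, standing upright on the table: 48 mm outside diameter, 50 mm tall, mouth 43 mm wide (wall 2.5 mm, floor 4 mm thick), some crayon stubs low inside; loose. Origin at the centre of its underside, z up
- lid_medium: the lid of the middle-sized round tin, a plain tinplate disc lying right way up, loose: rim 56 mm in diameter, 10 mm thick, above a plug 33 mm in diameter, 10 mm deep, bevelled below, on which it lies (rim 10 to 20 mm above the table). Put on, the plug hangs in the mouth, 5 mm free all round, and the rim lies on the tin's edge, overhanging 4 mm. Origin at the centre of the plug's underside, z up
- tin_large: the largest round open tin, bare tinplate with a paper band, standing upright on the table: 60 mm outside diameter, 54 mm tall, mouth 55 mm wide (wall 2.5 mm, floor 4 mm thick), some crayon stubs low inside; loose. Origin at the centre of its underside, z up
- lid_large: the lid of the largest round tin, a plain tinplate disc lying right way up, loose: rim 68 mm in diameter, 10 mm thick, above a plug 45 mm in diameter, 10 mm deep, bevelled below, on which it lies (rim 10 to 20 mm above the table). Put on, the plug hangs in the mouth, 5 mm free all round, and the rim lies on the tin's edge, overhanging 4 mm. Origin at the centre of the plug's underside, z up
- tin_oblong: the oblong (rectangular) open tin, bare tinplate, standing upright on the table: 72 mm along its x, 44 mm along its y, 42 mm tall, mouth 67 x 39 mm (wall and floor 2.5 mm), charcoal sticks low inside; loose. Origin at the centre of its underside, z up
- lid_oblong: the lid of the oblong tin, a plain tinplate slab lying right way up, loose: rim 80 mm along its x, 52 mm along y, 10 mm thick, above a plug 57 x 29 mm, 10 mm deep, narrower below, on which it lies (rim 10 to 20 mm above the table). Put on, the plug hangs in the mouth, 5 mm free all round, and the rim lies on the tin's edge, overhanging 4 mm. Origin at the centre of the plug's underside, z up
- tape_roll: a roll of brown tape lying flat, a bystander: ring of 84 mm outside and 60 mm inside diameter, 24 mm tall, loose. Origin at the centre of its underside, z up
- wood_block: a dark wooden printing block lying flat, a bystander: 70 mm along its x, 45 mm along its y, 22 mm tall, loose. Origin at the centre of its underside, z up

How it is judged (in metres and radians):
At the end, for the whole second after the job is handed in: Each of the four lids is on its own tin: centres within 10 mm horizontally, lid fully down on the tin's edge (height within 3 mm), lid and tin level within 0.08 rad, the oblong lid aligned with its tin within 0.2 rad; every tin within 30 mm of where it began; all at rest (horizontal distance between lid_small and tin_small below 0.01 m and z of lid_small in the frame of tin_small between 0.033 and 0.039 m and angle between each of lid_small, tin_small, lid_medium, tin_medium, lid_large, tin_large, lid_oblong, tin_oblong's own z axis and vertical below 0.08 rad and distance of each of tin_small, tin_medium, tin_large, tin_oblong from where it was at the start of the episode below 0.03 m and linear speed of each of lid_small, tin_small, lid_medium, tin_medium, lid_large, tin_large, lid_oblong, tin_oblong below 0.02 m/s and horizontal distance between lid_medium and tin_medium below 0.01 m and z of lid_medium in the frame of tin_medium between 0.037 and 0.043 m and horizontal distance between lid_large and tin_large below 0.01 m and z of lid_large in the frame of tin_large between 0.041 and 0.047 m and horizontal distance between lid_oblong and tin_oblong below 0.01 m and z of lid_oblong in the frame of tin_oblong between 0.029 and 0.035 m and angle between the x axis of lid_oblong and the x axis of tin_oblong, either way round below 0.2 rad); the robot touches nothing.
It fails at once if a tin is tipped over (angle between any of tin_small, tin_medium, tin_large, tin_oblong's own z axis and vertical above 0.5 rad).
It fails at once if the tape roll is disturbed (moved more than 25 mm) (distance of tape_roll from where it was at the start of the episode above 0.025 m).
It fails at once if the wooden block is disturbed (moved more than 25 mm) (distance of wood_block from where it was at the start of the episode above 0.025 m).
It also fails if it takes over 96 s, if anything falls off the work surface, if the arm or the gripper's body presses on something with over 40 N, if the wrist force passes 120 N, or if a joint passes its speed limit or range.

## Robot

A 7-joint arm with a two-finger parallel gripper is mounted at the origin on the work surface. World frame = base frame: x ahead of the robot, y to its left, z up, the work surface at z = 0. Lengths are in mm, angles in rad, forces in N, time in s.
With the tool pointing down it reaches from about 375 to 925 mm from the base axis. Payload 3.1 kg.
Tool frame: the origin (TCP) lies midway between the tips of the shut fingers; the grasp point (between the pads) lies 19 mm behind it; z points along the fingers, y is the direction in which the jaws open and shut (so a half turn about z gives the same grasp; the last joint's range is limited). The gripper opens to 85 mm and grips with 20 to 120 N. Pads are 22 mm wide; open, the fingers measure 114 mm over their backs; the gripper's body (76 mm by 85 mm) begins 54 mm behind the grasp point. The pads swing forward as they close: fully open they stand 13 mm farther back than shut.
Start: joints at [1.034, 0.383, 0.044, 1.598, -0.018, 1.161, -0.05], TCP at [276.174, -588.413, 199.269] pointing down, gripper open.
Joint ranges: [-2.61, 2.61], [-0.41, 2.15], [-1.48, 1.57], [0, 2.5], [-1.57, 4.71], [0.05, 1.97], [-2.85, 2.85]. Speed limits (rad/s): [2.79, 2.79, 3.14, 3.14, 3.14, 3.14, 3.14].

## Interface

Orientations are given as a rotation vector (axis times angle).
In Python, from bench import get_obs, grab_frame, camera_model, finish_job gives the robot as it stands.
- The arm moves only by the tool play_rows, never from a script. Its argument "series" is a list of rows, each a list of 3 entries, a list of its own where there are three numbers: the finger opening in cm, from 0 to 8.54, then the shift along the tool's x, y, z in cm, then the turn about the tool's z in rad. In form: [[claw, [tx, ty, tz], roll], ...]. A call has 1 to 20 rows; each row is the pose to reach, as a shift and turn from the pose commanded when the call began, along the tool's axes at that moment; what a row does not reach only later rows make up. A row lasts 1/8 s, in which the tool goes at most 62.5 mm and 10.7 degrees, less where a joint would pass 70% of its speed; a pose out of reach is approached as far as the arm can. A call with a gripper value outside its range is refused whole. The fingers move at their own pace and stop on an object; "squeeze" is the grip in N (left out, the last holds). Time passes only in rows, so rows that repeat a pose let the fingers close. It gives the time, the measured TCP pose, the force and the opening at its end, in the units of the state.
- get_obs(): the state, without advancing time (a new reading comes with each control period).
- grab_frame(name): name is "side" or "top"; returns (picture, depth): 384x512x3 uint8, red, green, blue; 384x512 float32, mm along the optical axis (not along the pixel's ray), 0 where there is no reading.
- camera_model(name): a dict with "fx", "fy", "cx", "cy" (pixels), "extrinsics" (4x4, takes a point from camera to world coordinates). Camera axes: x right, y down, z forward; pixel columns grow to the right and rows downward; lengths in mm; the calibration is good to about 2 mm. A picture is of the moment at which its call begins. camera_model takes no time and is no camera call.
- finish_job(): hands the job in, once; it reports no verdict.
The state is a dict: "time_s": time; "joints": joint angles; "qvel": joint speeds; "effort": joint torques, N m; "position": TCP position; "tcp_rot": TCP orientation; "ft_force": force on the tool from outside, world axes, zero at the start; "moment": the same for the moment, N m; "grip_width": finger opening in mm.
Only numpy, scipy, OpenCV 4.12 (cv2) and the standard library are available. Lean on these libraries where they do the work, as an engineer would, in place of code of your own. Each camera call takes 0.05 s, during which the arm holds its last target.

## Working session

There is one attempt and no reset: what is moved stays moved. The work goes in short steps, Python scripts to look and compute and a tool call to move; the robot and the scene stay as the last step left them, time stands still between calls to the robot, and variables do not carry over. Pictures are saved under pics/ and viewed, and the job is handed in when it is done.

Besides the shell and the picture viewer there is one more tool, called after "Request:" as name(argument=value, ...), one argument or row to a line, values as JSON. play_rows: Moves the arm, as the interface text tells. Its arguments: {"type":"object","properties":{"series":{"type":"array","items":{"type":"array"}},"squeeze":{"type":"number"}},"required":["series"]}

```bash
mkdir -p pics; ls
python3 - <<'E'
from bench import *
import cv2,numpy as np
print(get_obs())
for n in("top","side"):
    p,d=grab_frame(n);cv2.imwrite(f"pics/{n}0.png",p[:,:,::-1]);np.save(f"pics/{n}0.npy",d);np.save(f"pics/{n}0rgb.npy",p)
    print(camera_model(n))
E
```

```text
pics
{'time_s': 0.0, 'joints': array([ 1.03419123,  0.3838022 ,  0.04385788,  1.59959061, -0.0178951 ,
        1.16122018, -0.04988542]), 'qvel': array([ 0.00201957,  0.00037108, -0.00049022, -0.00128886,  0.00066353,
        0.00139911, -0.00031076]), 'effort': array([-7.03072565e-04, -4.33460069e+01,  1.02444202e+00, -2.49511617e+01,
        1.06285082e-02,  1.14722655e-02,  7.18125079e-06]), 'position': array([ 275.69140293, -587.49092853,  197.90115326]), 'tcp_rot': array([-3.06378955e+00, -6.83319827e-01,  1.13047067e-03]), 'ft_force': array([ 0.23802646,  0.45985177, -1.02591223]), 'moment': array([ 0.0343852 , -0.04136855,  0.00741928]), 'grip_width': 85.53607499560765}
{'fx': 433.96712900081945, 'fy': 433.96712900081945, 'cx': 259.24641234669224, 'cy': 190.44862104360146, 'extrinsics': array([[ 1.78696179e-02, -9.96809563e-01,  7.77905678e-02,
         4.73385586e+02],
       [-9.99766226e-01, -1.87613416e-02, -1.07473728e-02,
        -6.36024428e+00],
       [ 1.21725394e-02, -7.75803309e-02, -9.96911792e-01,
         1.00709447e+03],
       [ 0.00000000e+00,  0.00000000e+00,  0.00000000e+00,
         1.00000000e+00]])}
{'fx': 435.00014412468613, 'fy': 435.00014412468613, 'cx': 262.3301970628002, 'cy': 198.0153436132461, 'extrinsics': array([[ 7.43889382e-01, -3.28622580e-01,  5.81924211e-01,
         4.16408997e+01],
       [-6.68278750e-01, -3.58395412e-01,  6.51886678e-01,
        -5.93576798e+02],
       [-5.66571444e-03, -8.73819162e-01, -4.86218028e-01,
         5.11647016e+02],
       [ 0.00000000e+00,  0.00000000e+00,  0.00000000e+00,
         1.00000000e+00]])}
```

View pics/top0.png

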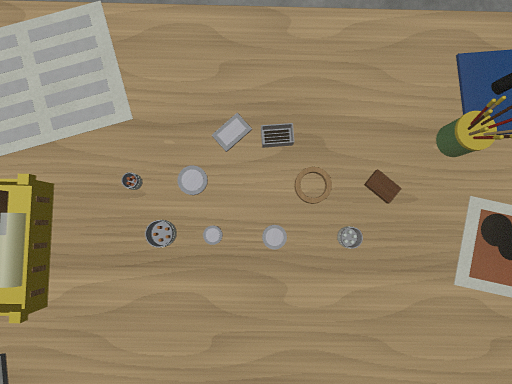

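View pics/side0.png

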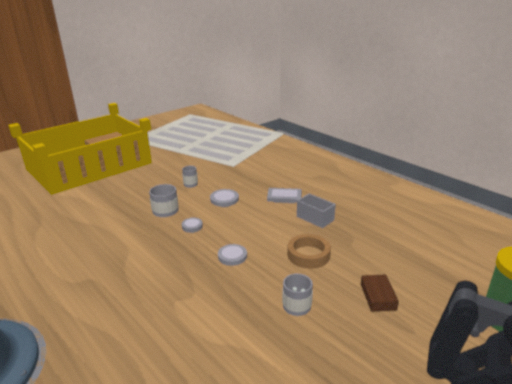

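The top view shows the lids: oblong at (232,132), large (193,180), small (213,235) and medium (274,237). The tins are oblong (277,135), small (132,181), large (161,234) and medium (349,237). The tape roll is at (313,185) and the block at (382,186). Next I'll measure them.

```bash
cat > h.py <<'E'
from bench import *
import cv2,numpy as np
def world(d,m):
    v,u=np.indices(d.shape);P=np.stack([(u-m['cx'])/m['fx']*d,(v-m['cy'])/m['fy']*d,d,np.ones_like(d)],-1)
    return (P@m['extrinsics'].T)[...,:3]
def ray(uv,z,m):
    uv=np.atleast_2d(uv);E=m['extrinsics']
    D=np.stack([(uv[:,0]-m['cx'])/m['fx'],(uv[:,1]-m['cy'])/m['fy'],np.ones(len(uv))],1)@E[:3,:3].T
    o=E[:3,3];return (o+D*((z-o[2])/D[:,2])[:,None])[:,:2]
O={'lid_small':(213,235,20,44),'lid_medium':(274,237,20,56),'lid_large':(193,180,20,68),'lid_oblong':(232,132,20,80),
'tin_small':(132,181,46,36),'tin_medium':(349,237,50,48),'tin_large':(161,234,54,60),'tin_oblong':(277,135,42,72),'tape':(313,185,24,84),'block':(382,186,22,70)}
def measure(names=O,p=None,d=None,tol=9,R=24,pos=None):
    if d is None:p,d=grab_frame('top')
    m=camera_model('top');W=world(d,m);out={}
    for n in names:
        u,v,h,s=O[n]
        if pos and n in pos:u,v,h=pos[n]
        M=((abs(W[...,2]-h)<tol)&(d>0)).astype(np.uint8);B=np.zeros_like(M);B[max(v-R,0):v+R,u-R:u+R]=1;M*=B
        c=cv2.findContours(M,cv2.RETR_EXTERNAL,cv2.CHAIN_APPROX_NONE)[0];c=max(c,key=cv2.contourArea)
        q=ray(c[:,0,:].astype(float),h,m).astype(np.float32)
        if 'oblong' in n or n=='block':
            r=cv2.minAreaRect(q);(cx,cy),(a,b),t=r
            if a<b:a,b,t=b,a,t+90
            print(n,np.round([cx,cy,a,b,t],1),'z',round(float(np.median(W[...,2][M>0])),1));out[n]=(cx,cy,t)
        else:
            e=cv2.minEnclosingCircle(q);el=cv2.fitEllipse(q)
            print(n,np.round([*e[0],2*e[1]],1),np.round([*el[0],*el[1]],1),'z',round(float(np.median(W[...,2][M>0])),1));out[n]=el[0]
    return out
E
python3 - <<'E'
from h import *
measure(p=np.load('pics/top0rgb.npy'),d=np.load('pics/top0.npy'))
p=cv2.imread('pics/top0.png')[90:290,90:420];cv2.imwrite('pics/topc.png',cv2.resize(p,None,fx=2.4,fy=2.4,interpolation=cv2.INTER_CUBIC))
E
```

```text
lid_small [448.5  86.7  44. ] [448.2  86.7  41.9  42.5] z 20.5
lid_medium [446.2 -52.8  55.8] [446.2 -52.9  53.2  53.9] z 20.6
lid_large [572.3 136.   68.5] [571.9 136.1  65.5  66.8] z 20.7
lid_oblong [684.6  49.1  80.1  53.1 132.9] z 20.8
tin_small [565.8 270.9  38.7] [566.3 271.1  33.9  36.6] z 45.1
tin_medium [ 449.2 -221.4   49.2] [ 448.7 -221.5   45.5   47.6] z 49.5
tin_large [450.1 200.5  61.4] [449.9 200.7  56.9  57.2] z 53.3
tin_oblong [678.  -55.4  72.3  45.7  95.4] z 41.1
tape [ 565.8 -139.4   84. ] [ 566.  -139.4   81.3   82.5] z 24.0
block [ 565.7 -299.3   70.8   47.6   51.4] z 22.2
```

View pics/topc.png

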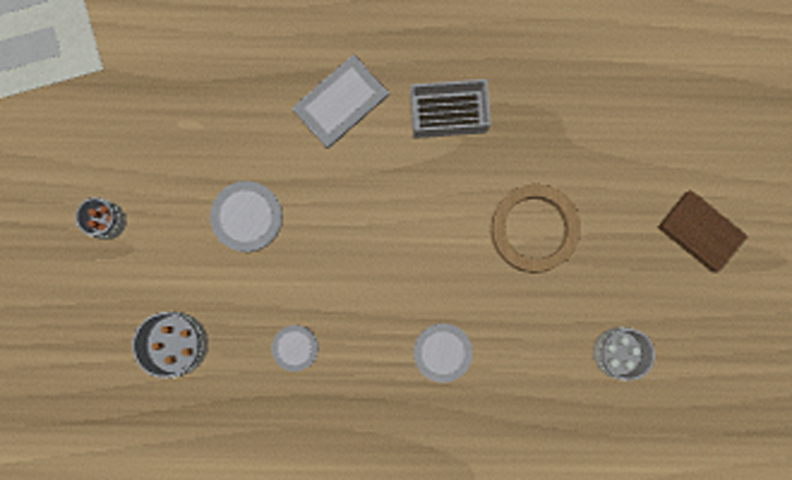

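```bash
cat >> h.py <<'E'
from scipy.spatial.transform import Rotation as Rt
def go(x,y,z,jaw=None):
    o=get_obs();R=Rt.from_rotvec(o['tcp_rot']).as_matrix();p=o['position']
    s=R.T@(np.array([x,y,z])-p)/10
    j=np.arctan2(R[1,1],R[0,1]);r=0 if jaw is None else -((np.radians(jaw)-j+np.pi/2)%np.pi-np.pi/2)
    print('t',round(o['time_s'],2),'p',p.round(1),'jaw',round(np.degrees(j),1),'tilt',round(np.degrees(np.arccos(-R[2,2])),2),'F',o['ft_force'].round(1),'w',round(o['grip_width'],1),'q7',o['joints'].round(2));print('shift cm',s.round(2),'roll',round(r,3))
E
python3 -c "
from h import *
go(446.2,-52.9,120,0)"
```

```text
t 0.1 p [ 275.7 -587.6  198. ] jaw -64.9 tilt 0.14 F [-0.1  0.4  0.1] w 85.2 q7 [ 1.03  0.38  0.04  1.6  -0.02  1.16 -0.05]
shift cm [ 38.15 -41.14   7.89] roll -1.132
```

Request:
play_rows(
  series=[
    [8.5,[38.15,-41.14,3.0],-1.132],
    [8.5,[38.15,-41.14,3.0],-1.132],
    [8.5,[38.15,-41.14,3.0],-1.132],
    [8.5,[38.15,-41.14,3.0],-1.132],
    [8.5,[38.15,-41.14,3.0],-1.132],
    [8.5,[38.15,-41.14,3.0],-1.132],
    [8.5,[38.15,-41.14,3.0],-1.132],
    [8.5,[38.15,-41.14,3.0],-1.132],
    [8.5,[38.15,-41.14,3.0],-1.132],
    [8.5,[38.15,-41.14,7.9],-1.132],
    [8.5,[38.15,-41.14,7.9],-1.132],
    [8.5,[38.15,-41.14,7.9],-1.132],
    [8.5,[38.15,-41.14,7.9],-1.132],
  ],
  squeeze=30,
)

```text
time_s: 1.72
position: [448.0, -55.1, 121.8]
tcp_rot: [2.222, 2.217, 0.002]
ft_force: [-0.4, 0.3, -0.6]
grip_width: 85.1
```

```bash
python3 -c "
from h import *
p,d=grab_frame('side');cv2.imwrite('pics/s1.png',p[:,:,::-1])
go(446.2,-52.9,3,0)"
```

```text
t 1.77 p [448.  -55.1 121.8] jaw -0.1 tilt 0.17 F [-0.1 -0.  -0.2] w 85.2 q7 [ 0.52  0.13 -0.52  2.11  0.08  0.91 -0.04]
shift cm [ 0.23 -0.21 11.88] roll -0.002
```

View pics/s1.png

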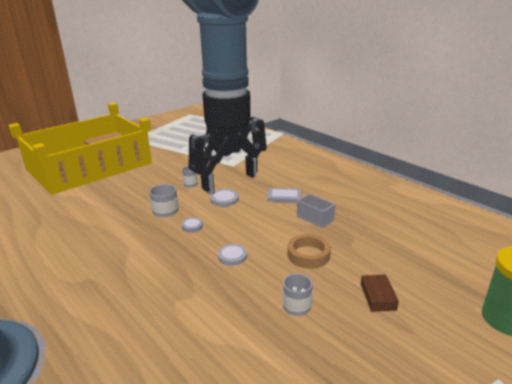

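The gripper stands over the medium lid in the side view, with fingertips around (207,185) and (252,175). Now I'll descend and close.

Request:
play_rows(
  series=[
    [8.5,[0.2,-0.2,5.0],0],
    [8.5,[0.2,-0.2,8.0],0],
    [8.5,[0.2,-0.2,10.0],0],
    [8.5,[0.2,-0.2,11.0],0],
    [8.5,[0.2,-0.2,11.7],0],
    [8.5,[0.2,-0.2,11.7],0],
    [8.5,[0.2,-0.2,11.7],0],
  ],
)

```text
time_s: 2.65
position: [445.6, -52.0, 4.0]
tcp_rot: [2.221, 2.22, 0.001]
ft_force: [0.1, 0.1, 0.7]
grip_width: 85.4
```

```bash
python3 -c "
from h import *
go(446.2,-52.9,3,0)
p,d=grab_frame('side');cv2.imwrite('pics/s2.png',cv2.resize(p[190:310,160:320,::-1],None,fx=4,fy=4))"
```

```text
t 2.65 p [445.6 -52.    4. ] jaw -0.0 tilt 0.1 F [0.1 0.1 0.7] w 85.4 q7 [ 0.45  0.35 -0.47  2.19  0.25  0.66 -0.19]
shift cm [-0.09  0.06  0.1 ] roll -0.0
```

View pics/s2.png

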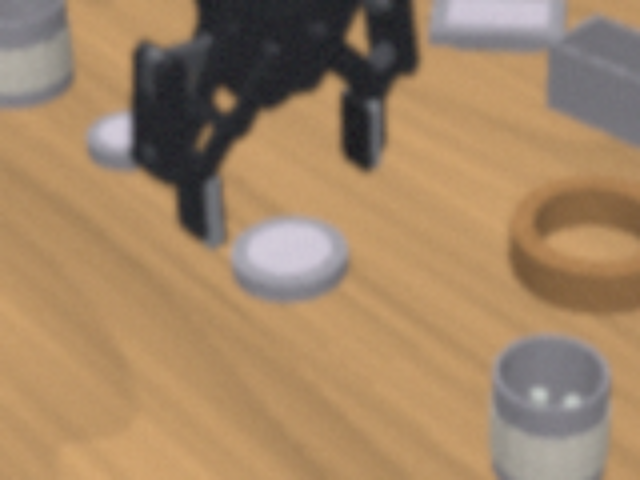

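```bash
cat >> h.py <<'E'
def proj(P,m):
    E=np.linalg.inv(m['extrinsics']);q=E@np.append(P,1);return (q[0]/q[2]*m['fx']+m['cx'],q[1]/q[2]*m['fy']+m['cy'])
E
python3 -c "
from h import *
m=camera_model('side')
for P in [(446,-53,20),(403,-52,17),(489,-52,17),(446,-52,4)]:print(P,np.round(proj(P,m),1))
p,d=grab_frame('top');cv2.imwrite('pics/t2.png',cv2.resize(p[150:320,180:370,::-1],None,fx=4,fy=4,interpolation=2))
W=world(d,camera_model('top'));M=(W[...,2]>25)&(W[...,0]>350)
"
```

```text
(446, -53, 20) [232.  252.2]
(403, -52, 17) [213.5 262.6]
(489, -52, 17) [248.9 244.4]
(446, -52, 4) [232.  258.8]
```

View pics/t2.png

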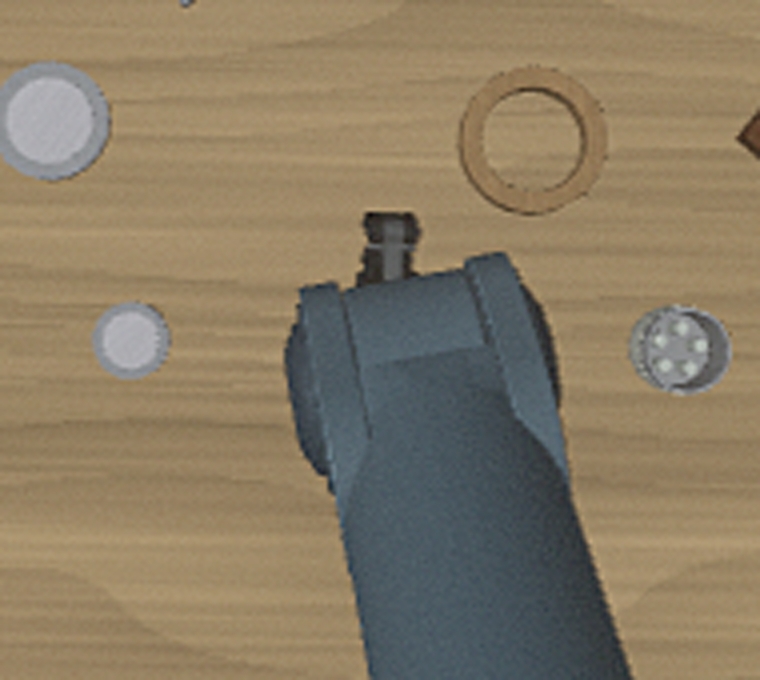

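```bash
python3 -c "
from h import *
p,d=grab_frame('side');m=camera_model('side');W=world(d,m)
for (u,v) in [(205,240),(210,243),(214,245),(212,249),(208,246),(252,228),(250,225),(254,222),(247,230),(252,231)]:print(u,v,W[v,u].round(),p[v,u])
np.save('pics/s2d.npy',d)
B=(np.abs(W[...,1]+53)<25)&(W[...,2]>3)&(W[...,2]<140)&(W[...,0]>360)&(W[...,0]<540)&(p.max(2)<110)
for z in range(0,120,6):
  k=B&(abs(W[...,2]-z)<3); X=W[k]
  if len(X):
    for side in(0,1):
      q=X[(X[:,0]>446)==side]
      if len(q):print(z,side,len(q),q.min(0).round(),q.max(0).round())
"
```

```text
205 240 [389. -51.  73.] [50 45 48]
210 243 [394. -59.  68.] [45 45 48]
214 245 [399. -64.  65.] [109 109 113]
212 249 [395. -63.  58.] [102  99 106]
208 246 [390. -59.  64.] [35 34 42]
252 228 [489. -63.  61.] [63 64 69]
250 225 [489. -57.  64.] [37 35 37]
254 222 [492. -65.  73.] [ 99  99 102]
247 230 [488. -49.  50.] [117  93  69]
252 231 [489. -62.  53.] [77 72 67]
48 0 1 [397. -56.  51.] [397. -56.  51.]
48 1 4 [488. -60.  50.] [489. -46.  51.]
54 0 3 [393. -59.  55.] [397. -59.  57.]
54 1 19 [486. -62.  52.] [490. -42.  57.]
60 0 22 [389. -63.  58.] [397. -47.  63.]
60 1 24 [487. -65.  57.] [500. -42.  63.]
66 0 21 [389. -60.  64.] [397. -47.  69.]
66 1 30 [487. -65.  63.] [499. -43.  69.]
72 0 20 [388. -61.  70.] [396. -48.  75.]
72 1 30 [487. -65.  69.] [500. -43.  75.]
78 0 23 [389. -64.  75.] [401. -47.  81.]
78 1 27 [487. -65.  75.] [499. -45.  81.]
84 0 17 [389. -63.  81.] [402. -52.  87.]
84 1 30 [487. -64.  81.] [497. -44.  87.]
90 0 22 [378. -66.  87.] [405. -44.  93.]
90 1 20 [488. -67.  88.] [497. -45.  93.]
96 0 56 [372. -67.  93.] [405. -44.  99.]
96 1 30 [485. -68.  93.] [514. -59.  99.]
102 0 98 [370. -67.  99.] [410. -43. 105.]
102 1 75 [479. -67.  99.] [518. -40. 105.]
108 0 89 [372. -70. 105.] [441. -39. 111.]
108 1 42 [455. -71. 105.] [517. -43. 111.]
114 0 137 [373. -71. 111.] [445. -39. 117.]
114 1 71 [447. -72. 111.] [516. -43. 117.]
```

```bash
python3 -c "
from h import *
d=np.load('pics/s2d.npy');W=world(d,camera_model('side'))
print('lid',W[254,232].round(1),'table',W[280,232].round(1),W[254,180].round(1),'tin rim',W[276,297].round(1))
p,d=grab_frame('top');W=world(d,camera_model('top'))
for v in range(200,222,2):print(v,[tuple(W[v,u].round().astype(int)) for u in (274,278,282)])
print(get_obs()['effort'].round(1))
"
```

```text
lid [442.6 -57.4  19.9] table [411.1 -95.6  -1.7] [383.8  34.7  -1.1] tin rim [ 464.5 -205.5   44.5]
200 [(np.int64(530), np.int64(-52), np.int64(-1)), (np.int64(531), np.int64(-61), np.int64(-3)), (np.int64(531), np.int64(-71), np.int64(-2))]
202 [(np.int64(526), np.int64(-52), np.int64(1)), (np.int64(526), np.int64(-61), np.int64(-2)), (np.int64(526), np.int64(-70), np.int64(4))]
204 [(np.int64(515), np.int64(-46), np.int64(134)), (np.int64(515), np.int64(-54), np.int64(128)), (np.int64(515), np.int64(-62), np.int64(132))]
206 [(np.int64(510), np.int64(-45), np.int64(152)), (np.int64(510), np.int64(-53), np.int64(153)), (np.int64(510), np.int64(-61), np.int64(156))]
208 [(np.int64(506), np.int64(-45), np.int64(153)), (np.int64(506), np.int64(-53), np.int64(153)), (np.int64(506), np.int64(-61), np.int64(152))]
210 [(np.int64(502), np.int64(-45), np.int64(151)), (np.int64(502), np.int64(-53), np.int64(152)), (np.int64(502), np.int64(-61), np.int64(151))]
212 [(np.int64(499), np.int64(-46), np.int64(135)), (np.int64(498), np.int64(-53), np.int64(152)), (np.int64(499), np.int64(-62), np.int64(139))]
214 [(np.int64(495), np.int64(-48), np.int64(100)), (np.int64(494), np.int64(-53), np.int64(149)), (np.int64(496), np.int64(-64), np.int64(105))]
216 [(np.int64(491), np.int64(-48), np.int64(98)), (np.int64(490), np.int64(-53), np.int64(153)), (np.int64(491), np.int64(-64), np.int64(109))]
218 [(np.int64(486), np.int64(-46), np.int64(147)), (np.int64(486), np.int64(-53), np.int64(151)), (np.int64(487), np.int64(-64), np.int64(116))]
220 [(np.int64(482), np.int64(-46), np.int64(154)), (np.int64(480), np.int64(-42), np.int64(365)), (np.int64(480), np.int64(-47), np.int64(371))]
[  0.  -30.7  -2.9 -16.2   0.   -0.    0. ]
```

Both cameras put the open fingertips at z≈50 and in line horizontally, although the reported TCP z is 4 (so about 17 expected for the tips). The reported height is therefore about 35 mm too low. I'll go on down in small steps, checking against the cameras.

Request:
play_rows(
  series=[
    [8.5,[-0.1,0.1,0.8],0],
    [8.5,[-0.1,0.1,1.6],0],
    [8.5,[-0.1,0.1,2.4],0],
    [8.5,[-0.1,0.1,2.4],0],
    [8.5,[-0.1,0.1,2.4],0],
  ],
)

```text
time_s: 3.48
position: [445.7, -52.8, -20.9]
tcp_rot: [-2.221, -2.221, 0.0]
ft_force: [-0.5, -0.0, 0.3]
grip_width: 85.3
```

```bash
cat >> h.py <<'E'
def tips(cx,cy,lo=3,name=None,r=70):
    "lowest dark finger pixels each side of x=cx, from side depth"
    p,d=grab_frame('side');W=world(d,camera_model('side'))
    if name:cv2.imwrite(name,cv2.resize(p[140:330,130:390,::-1],None,fx=3,fy=3,interpolation=2))
    B=(abs(W[...,1]-cy)<r)&(W[...,2]>lo)&(W[...,2]<90)&(abs(W[...,0]-cx)<r)&(p.max(2)<75)&(d>0)
    for s in(0,1):
        X=W[B&((W[...,0]>cx)==s)]
        if len(X)>5:
            zz=np.sort(X[:,2])[:6];print('side',s,len(X),'low z',zz.round(),'min',X.min(0).round(),'max',X.max(0).round())
E
python3 -c "
from h import *
go(446.2,-52.9,-34,0);tips(446,-53,name='pics/s3.png',r=55)"
```

```text
t 3.48 p [445.7 -52.8 -20.9] jaw 0.0 tilt 0.02 F [-0.5 -0.   0.3] w 85.3 q7 [ 0.43  0.4  -0.44  2.19  0.29  0.61 -0.23]
shift cm [-0.01  0.05  1.31] roll 0.0
side 0 193 low z [32. 32. 34. 35. 35. 36.] min [391. -72.  32.] max [445. -40.  90.]
side 1 165 low z [26. 26. 28. 28. 28. 29.] min [447. -74.  26.] max [501. -46.  90.]
```

View pics/s3.png

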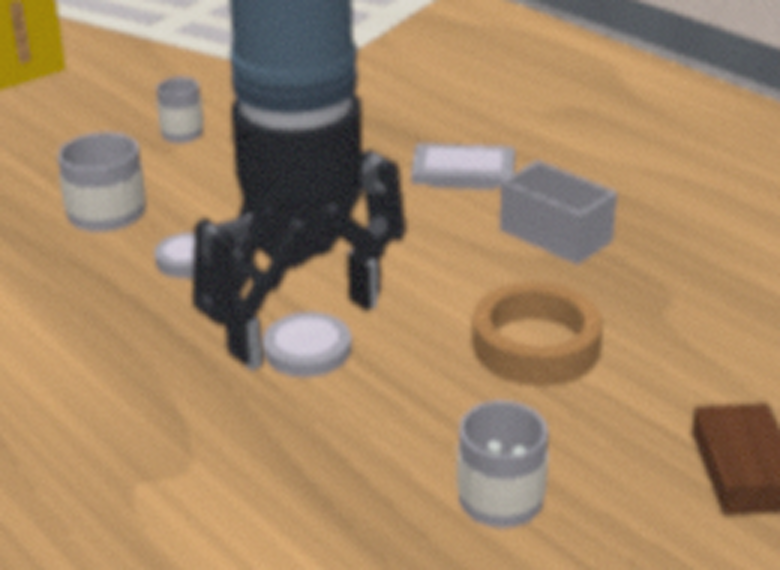

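The fingers straddle the medium lid, with tips at z≈27. I'll go down another 13 mm and close.

Request:
play_rows(
  series=[
    [8.5,[0,0,0.7],0],
    [8.5,[0,0,1.3],0],
    [8.5,[0,0,1.3],0],
    [6.5,[0,0,1.3],0],
    [5.0,[0,0,1.3],0],
    [4.0,[0,0,1.3],0],
    [4.0,[0,0,1.3],0],
    [4.0,[0,0,1.3],0],
  ],
  squeeze=30,
)

```text
time_s: 4.53
position: [445.9, -52.9, -33.4]
tcp_rot: [2.221, 2.221, 0.0]
ft_force: [-1.2, -0.5, 6.0]
grip_width: 54.8
```

```bash
python3 -c "
from h import *
go(446.2,-52.9,60,0);tips(446,-53,name='pics/s4.png',r=55)"
```

```text
t 4.53 p [445.9 -52.9 -33.4] jaw 0.0 tilt 0.02 F [-1.2 -0.5  6. ] w 54.8 q7 [ 0.42  0.42 -0.43  2.19  0.32  0.58 -0.25]
shift cm [-0.    0.03 -9.34] roll 0.0
side 0 412 low z [12. 13. 14. 15. 15. 15.] min [391. -73.  12.] max [445. -36.  90.]
side 1 381 low z [22. 22. 22. 23. 23. 23.] min [446. -73.  22.] max [501. -43.  90.]
```

View pics/s4.png

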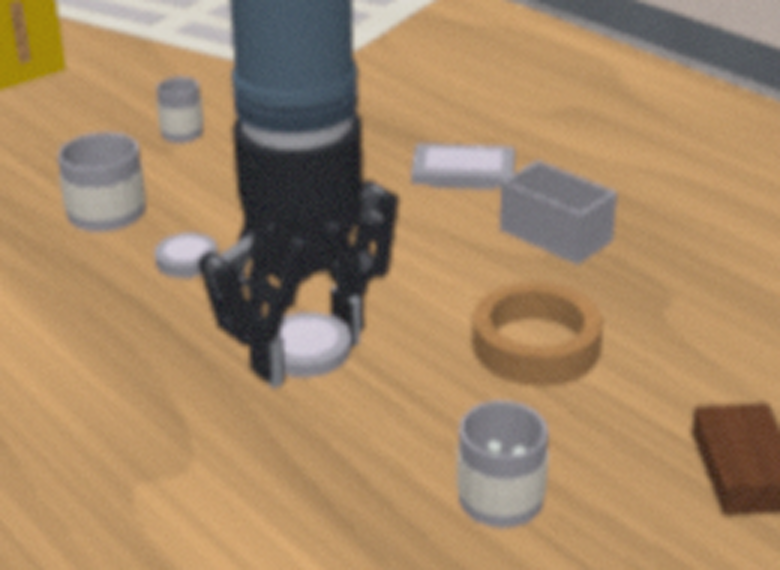

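Gripped: the opening is 54.8 mm on the 56 mm lid. Next, lift and carry to the medium tin.

Request:
play_rows(
  series=[
    [4.0,[0,0,-1.0],0],
    [4.0,[0,0,-4.0],0],
    [4.0,[0,0,-8.0],0],
    [4.0,[0,0,-9.0],0],
    [4.0,[-6.0,0.1,-9.0],0],
    [4.0,[-12.0,0.2,-9.0],0],
    [4.0,[-16.85,0.26,-9.0],0],
    [4.0,[-16.85,0.26,-9.0],0],
    [4.0,[-16.85,0.26,-9.0],0],
    [4.0,[-16.85,0.26,-9.0],0],
  ],
)

```text
time_s: 5.82
position: [448.2, -219.2, 55.8]
tcp_rot: [-2.217, -2.224, -0.0]
ft_force: [0.2, 0.8, 0.1]
grip_width: 54.4
```

```bash
python3 -c "
from h import *
go(448.8,-221.4,20,0)
p,d=grab_frame('side');cv2.imwrite('pics/s5.png',cv2.resize(p[180:340,200:400,::-1],None,fx=4,fy=4,interpolation=2))
p,d=grab_frame('top');cv2.imwrite('pics/t5.png',cv2.resize(p[150:320,250:430,::-1],None,fx=4,fy=4,interpolation=2))
"
```

```text
t 5.83 p [ 448.2 -219.2   55.8] jaw 0.2 tilt 0.09 F [0.2 0.8 0.1] w 54.4 q7 [ 0.74  0.32 -0.41  2.05  0.17  0.8   0.23]
shift cm [-0.22  0.07  3.58] roll 0.003
```

View pics/s5.png

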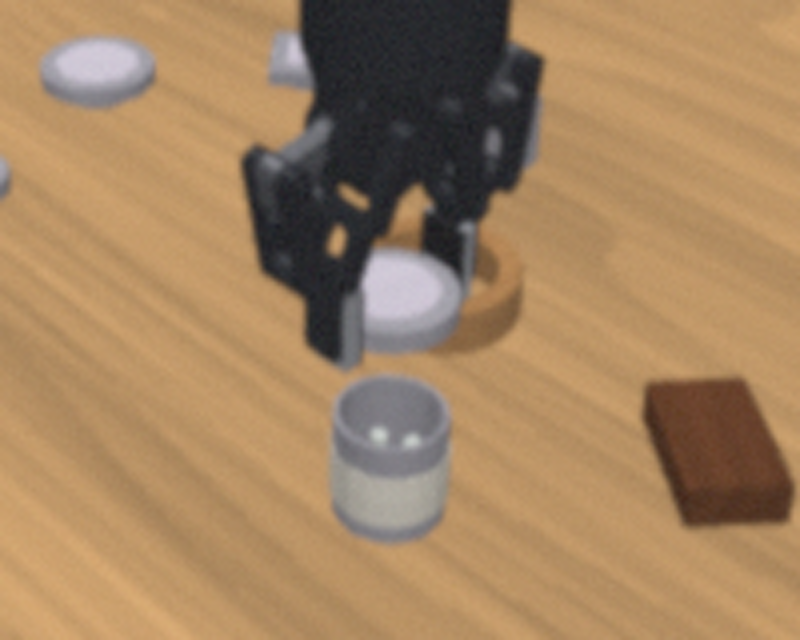

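View pics/t5.png

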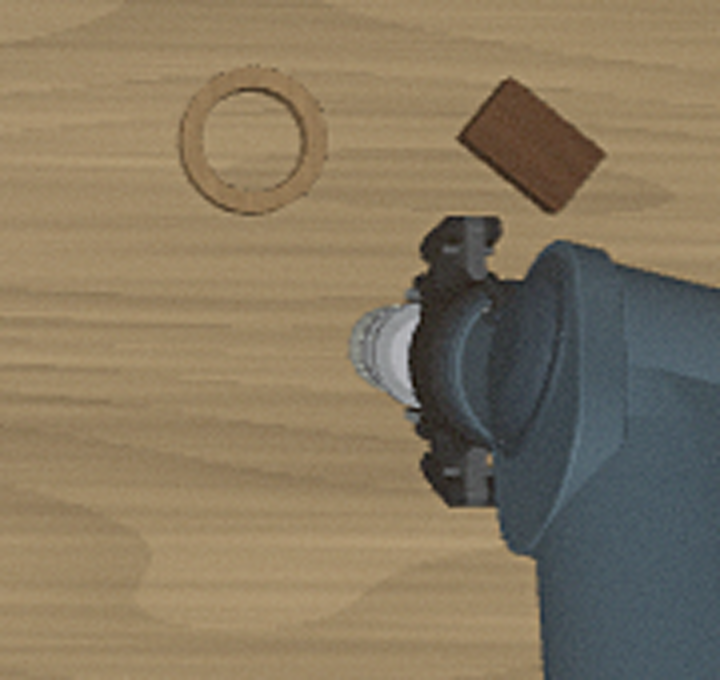

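```bash
cat >> h.py <<'E'
from scipy.optimize import least_squares
def heldlid(c,D,r=60,zlo=58,name=None):
    "circle of the held round lid: grey pixels near c above zlo, side view; side face points -> circle of known D"
    p,d=grab_frame('side');m=camera_model('side');W=world(d,m)
    hsv=cv2.cvtColor(p,cv2.COLOR_RGB2HSV)
    B=(hsv[...,1]<45)&(hsv[...,2]>118)&(np.hypot(W[...,0]-c[0],W[...,1]-c[1])<r)&(W[...,2]>zlo)&(d>0)
    n,L,S,C=cv2.connectedComponentsWithStats(B.astype(np.uint8))
    if n<2:print('none');return
    k=1+np.argmax(S[1:,4]);B=L==k
    X=W[B];zt=np.percentile(X[:,2],85);T=X[abs(X[:,2]-zt)<3]
    con=max(cv2.findContours(B.astype(np.uint8),0,1)[0],key=cv2.contourArea)[:,0,:]
    print('px',S[k],'top z',np.round(np.percentile(X[:,2],[5,50,85,95]),1))
    # rim top plane: outer boundary by rays is hidden; use 3d side-face points
    Sd=X[(X[:,2]<zt-2)]
    f=least_squares(lambda q:np.hypot(Sd[:,0]-q[0],Sd[:,1]-q[1])-D/2,c,loss='soft_l1')
    print('side-face circle',f.x.round(1),'n',len(Sd),'rms',np.sqrt(np.mean(f.fun**2)).round(1))
    pl=np.linalg.lstsq(np.c_[T[:,0]-c[0],T[:,1]-c[1],np.ones(len(T))],T[:,2],rcond=None)[0];print('plane tilt',pl[:2].round(3),'z',pl[2].round(1))
    if name:
        q=p[:,:,::-1].copy();q[B]=(0,0,255);cv2.imwrite(name,cv2.resize(q[140:330,130:390],None,fx=3,fy=3))
E
python3 -c "
from h import *
heldlid((448.5,-220),56,name='pics/h5.png')"
```

```text
px [290 243  27  25 534] top z [102.  108.5 109.5 110.1]
side-face circle [ 448.5 -218.1] n 109 rms 3.2
plane tilt [-0.007  0.015] z 108.8
```

View pics/h5.png

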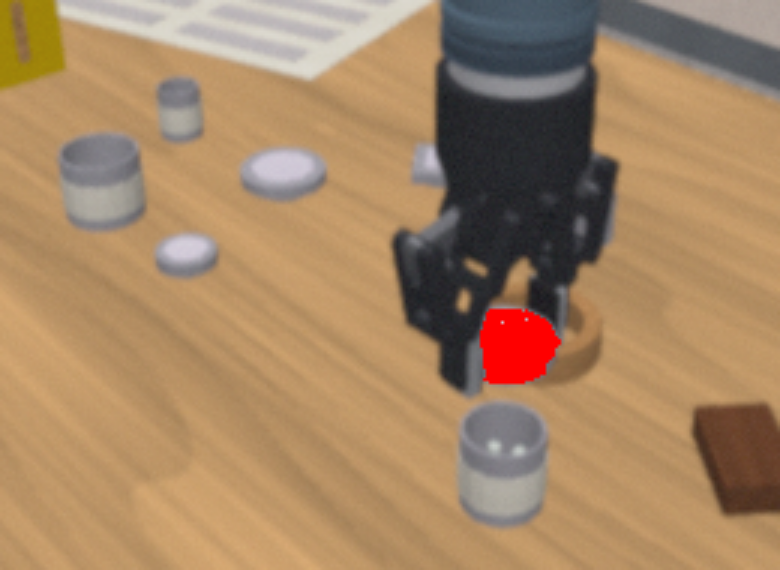

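The held lid is level, with its top at z=109 and its centre about (448.5,-218.5). The target is a top at z=60, centred on (449,-221.4). Lowering.

Request:
play_rows(
  series=[
    [4.0,[-0.27,0.06,1.5],0],
    [4.0,[-0.27,0.06,3.0],0],
    [4.0,[-0.27,0.06,3.8],0],
    [4.0,[-0.27,0.06,4.4],0],
    [4.0,[-0.27,0.06,4.75],0],
    [4.0,[-0.27,0.06,4.75],0],
  ],
)

```text
time_s: 6.72
position: [449.0, -224.1, 8.7]
tcp_rot: [-2.221, -2.222, -0.0]
ft_force: [1.0, -0.1, 0.3]
grip_width: 54.7
```

```bash
python3 -c "
from h import *
go(448.8,-221.4,6.8,0)
heldlid((448.5,-220),56,zlo=50)"
```

```text
t 6.72 p [ 449.  -224.1    8.7] jaw 0.0 tilt 0.01 F [ 1.  -0.1  0.3] w 54.7 q7 [ 0.71  0.41 -0.38  2.07  0.23  0.71  0.19]
shift cm [ 0.27 -0.02  0.19] roll 0.0
px [289 266  30  31 584] top z [53.6 61.1 62.4 69.7]
side-face circle [ 447.8 -222.3] n 187 rms 5.8
plane tilt [-0.015  0.014] z 61.5
```

Request:
play_rows(
  series=[
    [4.0,[0.2,0,0],0],
    [4.0,[0.2,0,0.1],0],
    [4.0,[0.2,0,0.15],0],
    [5.8,[0.2,0,0.15],0],
    [7.0,[0.2,0,0.15],0],
    [8.5,[0.2,0,0.15],0],
    [8.5,[0.2,0,0.15],0],
    [8.5,[0.2,0,-1.0],0],
    [8.5,[0.2,0,-4.0],0],
    [8.5,[0.2,0,-8.0],0],
    [8.5,[0.2,0,-8.0],0],
  ],
)

```text
time_s: 8.15
position: [452.5, -223.6, 93.0]
tcp_rot: [2.215, 2.215, 0.004]
ft_force: [0.8, 0.4, 0.2]
grip_width: 85.1
```

```bash
python3 -c "
from h import *
go(448.3,86.7,90,0)
p,d=grab_frame('side');cv2.imwrite('pics/s6.png',cv2.resize(p[180:340,200:400,::-1],None,fx=3,fy=3,interpolation=2))"
```

```text
t 8.15 p [ 452.5 -223.6   93. ] jaw 0.0 tilt 0.51 F [0.8 0.4 0.2] w 85.1 q7 [ 0.75  0.27 -0.42  2.02  0.14  0.87  0.26]
shift cm [31.03 -0.42  0.17] roll 0.0
```

View pics/s6.png

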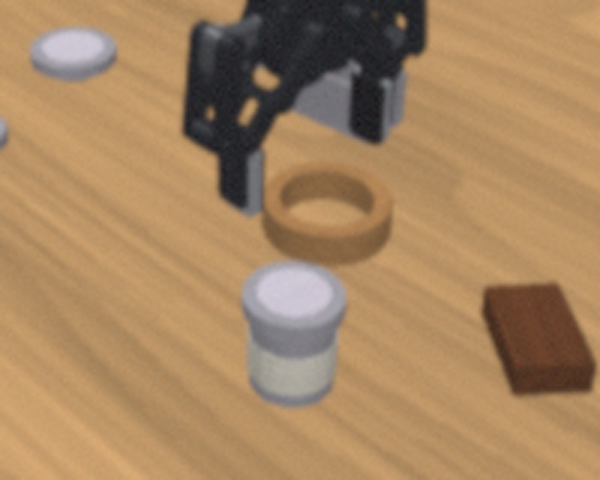

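The lid sits flat on the medium tin at (295,295) in this crop. Next is the small lid.

Request:
play_rows(
  series=[
    [7.0,[6.0,-0.4,0.0],0],
    [7.0,[12.0,-0.4,0.0],0],
    [7.0,[18.0,-0.4,0.0],0],
    [7.0,[24.0,-0.4,0.0],0],
    [7.0,[28.0,-0.4,0.0],0],
    [7.0,[31.0,-0.4,0.0],0],
    [7.0,[31.0,-0.4,4.0],0],
    [7.0,[31.0,-0.4,7.0],0],
    [7.0,[31.0,-0.4,7.0],0],
    [7.0,[31.0,-0.4,7.0],0],
  ],
)

```text
time_s: 9.45
position: [445.0, 88.0, 19.1]
tcp_rot: [-2.221, -2.221, -0.0]
ft_force: [-0.6, -0.6, 0.3]
grip_width: 69.9
```

```bash
python3 -c "
from h import *
go(448.3,86.7,-29,0)
tips(448,87,name='pics/s7.png',r=55)"
```

```text
t 9.45 p [445.   88.   19.1] jaw 0.0 tilt 0.02 F [-0.6 -0.6  0.3] w 69.9 q7 [ 0.26  0.35 -0.6   2.16  0.3   0.71 -0.54]
shift cm [-0.14  0.33  4.81] roll 0.0
side 0 53 low z [66. 68. 69. 69. 70. 70.] min [395.  79.  66.] max [404.  93.  89.]
side 1 60 low z [62. 62. 63. 63. 64. 65.] min [478.  76.  62.] max [482.  96.  89.]
```

View pics/s7.png

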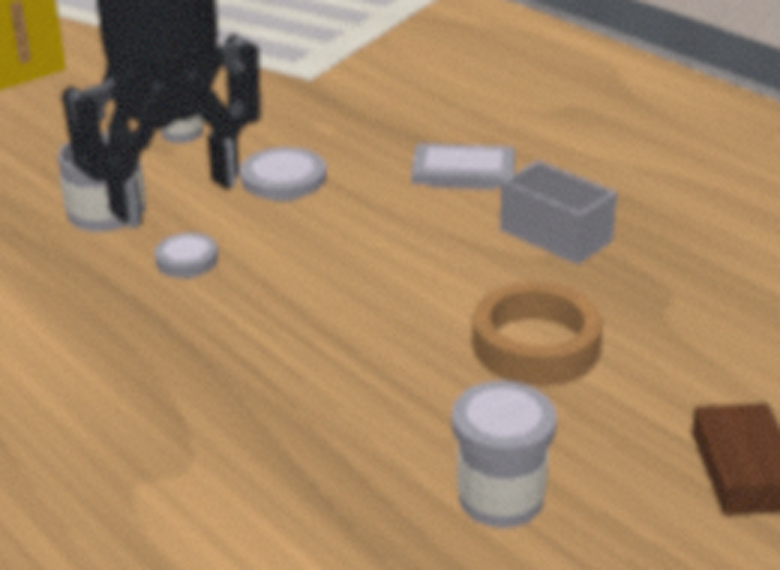

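Request:
play_rows(
  series=[
    [7.0,[-0.1,0.3,2.0],0],
    [7.0,[-0.1,0.3,4.0],0],
    [7.0,[-0.1,0.3,4.8],0],
    [7.0,[-0.1,0.3,5.2],0],
    [7.0,[-0.1,0.3,5.2],0],
    [5.5,[-0.1,0.3,5.2],0],
    [4.0,[-0.1,0.3,5.2],0],
    [3.0,[-0.1,0.3,5.2],0],
    [3.0,[-0.1,0.3,5.2],0],
    [3.0,[-0.1,0.3,5.2],0],
  ],
)

```text
time_s: 10.75
position: [448.4, 87.0, -32.5]
tcp_rot: [2.221, 2.221, 0.001]
ft_force: [-0.3, 0.2, 4.7]
grip_width: 42.7
```

```bash
python3 -c "
from h import *
go(566,271,60,0)
tips(448,87,name='pics/s8.png',r=55)"
```

```text
t 10.75 p [448.4  87.  -32.5] jaw 0.0 tilt 0.05 F [-0.3  0.2  4.7] w 42.7 q7 [ 0.2   0.45 -0.53  2.17  0.4   0.61 -0.62]
shift cm [18.4  11.76 -9.25] roll 0.0
side 0 392 low z [10. 13. 13. 14. 14. 14.] min [393.  67.  10.] max [448. 102.  90.]
side 1 375 low z [ 6.  8. 11. 14. 17. 20.] min [448.  67.   6.] max [503.  96.  90.]
```

View pics/s8.png

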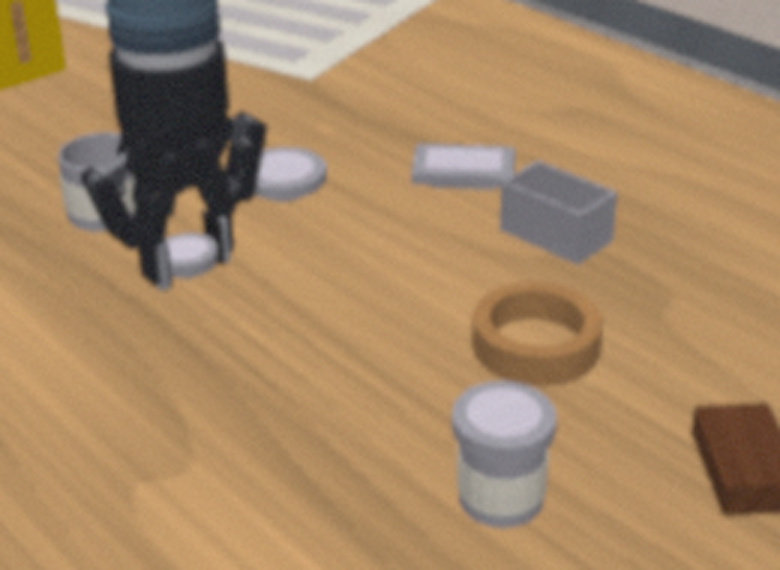

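Gripped at 42.7 mm on the 44 mm lid. Carrying it to the small tin.

Request:
play_rows(
  series=[
    [3.0,[0,0,-1.0],0],
    [3.0,[0,0,-5.0],0],
    [3.0,[0,0,-9.0],0],
    [3.0,[0,0,-10.0],0],
    [3.0,[5,3.2,-10],0],
    [3.0,[10,6.4,-10],0],
    [3.0,[15,9.6,-10],0],
    [3.0,[17.5,11.2,-10],0],
    [3.0,[18.4,11.8,-10],0],
    [3.0,[18.4,11.8,-9.5],0],
    [3.0,[18.4,11.8,-9.0],0],
    [3.0,[18.4,11.8,-9.0],0],
    [3.0,[18.4,11.8,-9.0],0],
    [3.0,[18.4,11.8,-9.0],0],
  ],
)

```text
time_s: 12.55
position: [566.1, 270.6, 57.1]
tcp_rot: [2.222, 2.221, 0.0]
ft_force: [0.2, -0.0, -0.4]
grip_width: 42.7
```

```bash
python3 -c "
from h import *
go(566,271,14,0)
heldlid((566,271),44,zlo=58,name='pics/h9.png')"
```

```text
t 12.55 p [566.1 270.6  57.1] jaw -0.0 tilt 0.03 F [ 0.2 -0.  -0.4] w 42.7 q7 [-0.04  0.58 -0.6   1.74  0.39  0.95 -0.8 ]
shift cm [ 0.04 -0.01  4.31] roll -0.0
px [181 142  15  12 122] top z [ 97.  107.6 108.9 109.6]
side-face circle [566.6 272.1] n 47 rms 5.3
plane tilt [-0.016  0.022] z 108.2
```

View pics/h9.png

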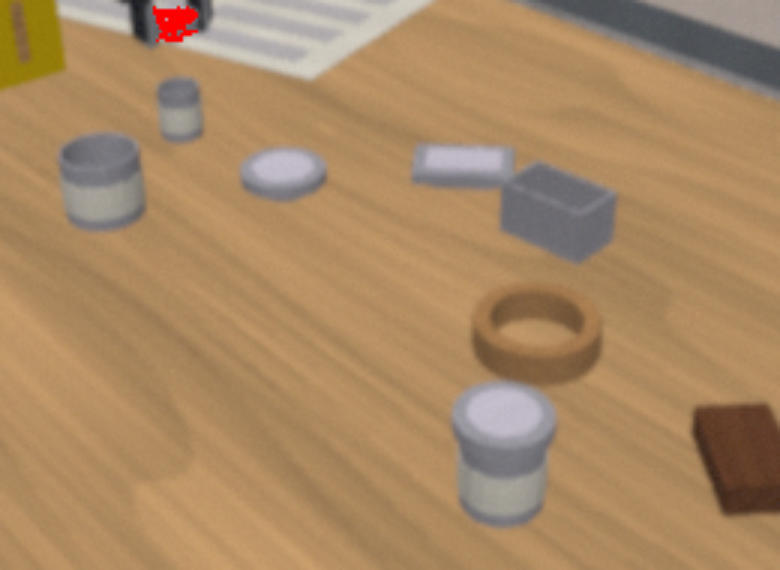

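Centred within 1–2 mm, with the top at about 109. The target top is 56.

Request:
play_rows(
  series=[
    [3.0,[0,0,2.0],0],
    [3.0,[0,0,3.2],0],
    [3.0,[0,0,4.0],0],
    [3.0,[0,0,4.6],0],
    [3.0,[0,0,5.0],0],
    [3.0,[0,0,5.2],0],
    [3.0,[0,0,5.2],0],
  ],
)

```text
time_s: 13.48
position: [566.1, 271.0, 5.0]
tcp_rot: [2.221, 2.221, 0.001]
ft_force: [-0.2, -0.2, 0.1]
grip_width: 42.6
```

```bash
python3 -c "
from h import *
go(566,271,3.5,0)
heldlid((566,271),44,zlo=45)
p,d=grab_frame('side');cv2.imwrite('pics/s10.png',cv2.resize(p[130:230,140:260,::-1],None,fx=5,fy=5,interpolation=2))"
```

```text
t 13.47 p [566.1 271.    5. ] jaw -0.0 tilt 0.02 F [-0.2 -0.2  0.1] w 42.6 q7 [-0.07  0.65 -0.57  1.75  0.44  0.87 -0.84]
shift cm [ 0.   -0.01  0.15] roll -0.0
px [183 161  14  11 107] top z [48.2 55.9 56.8 58.3]
side-face circle [567.9 271.4] n 26 rms 3.6
plane tilt [ 0.002 -0.004] z 56.0
```

View pics/s10.png

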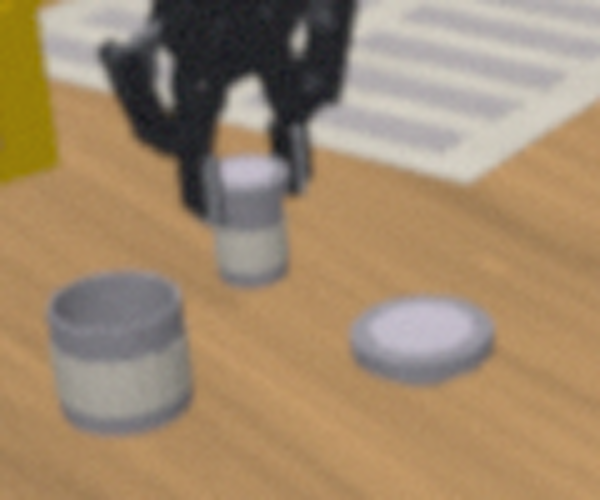

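Nearly down and centred. I'll lower another 1 mm, release and rise.

Request:
play_rows(
  series=[
    [3.0,[0,0,0.1],0],
    [3.0,[0,0,0.1],0],
    [4.6,[0,0,0.1],0],
    [5.5,[0,0,0.1],0],
    [7.0,[0,0,0.1],0],
    [8.0,[0,0,0.1],0],
    [8.5,[0,0,0.0],0],
    [8.5,[0,0,-1.0],0],
    [8.5,[0,0,-4.0],0],
    [8.5,[0,0,-8.0],0],
    [8.5,[0,0,-8.0],0],
  ],
)

```text
time_s: 14.95
position: [569.2, 273.4, 89.9]
tcp_rot: [2.219, 2.22, 0.014]
ft_force: [-0.9, 0.4, -0.3]
grip_width: 84.7
```

```bash
python3 -c "
from h import *
go(572,136,90,0)
p,d=grab_frame('side');cv2.imwrite('pics/s11.png',cv2.resize(p[130:230,140:260,::-1],None,fx=5,fy=5,interpolation=2))"
```

```text
t 14.95 p [569.2 273.4  89.9] jaw 0.0 tilt 0.54 F [-0.9  0.4 -0.3] w 84.7 q7 [-0.03  0.54 -0.62  1.72  0.37  1.   -0.78]
shift cm [-13.74   0.28  -0.07] roll 0.0
```

View pics/s11.png

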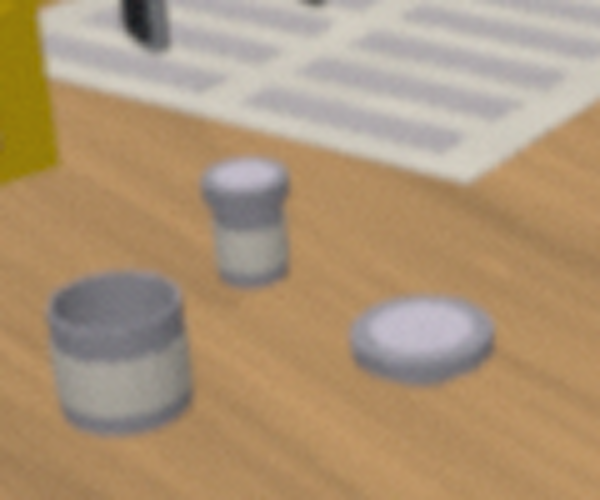

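The small lid is on. Next, the large lid.

Request:
play_rows(
  series=[
    [8.5,[-6,0.1,0],0],
    [8.5,[-12,0.2,0],0],
    [8.5,[-13.7,0.3,0],0],
    [8.5,[-13.7,0.3,3],0],
    [8.5,[-13.7,0.3,7],0],
    [8.5,[-13.7,0.3,8],0],
    [8.5,[-13.7,0.3,8],0],
    [8.5,[-13.7,0.3,8],0],
  ],
)

```text
time_s: 16.0
position: [570.2, 135.0, 6.3]
tcp_rot: [2.22, 2.221, 0.004]
ft_force: [0.6, 0.3, 0.4]
grip_width: 84.7
```

```bash
python3 -c "
from h import *
go(572,136,-35,0)
tips(572,136,name='pics/s12.png',r=60)"
```

```text
t 16.0 p [570.2 135.    6.3] jaw 0.0 tilt 0.16 F [0.6 0.3 0.4] w 84.7 q7 [ 0.16  0.58 -0.56  1.86  0.41  0.82 -0.62]
shift cm [0.1  0.17 4.13] roll 0.001
side 0 53 low z [60. 62. 62. 62. 63. 64.] min [513. 124.  60.] max [520. 138.  88.]
side 1 70 low z [54. 54. 55. 55. 57. 57.] min [611. 122.  54.] max [616. 142.  89.]
```

View pics/s12.png

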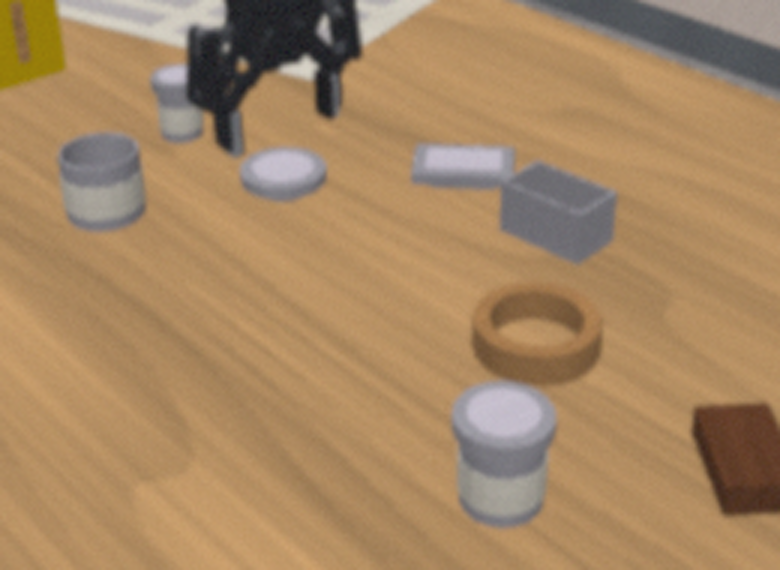

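Request:
play_rows(
  series=[
    [8.5,[0.1,0.2,1.0],0],
    [8.5,[0.1,0.2,2.5],0],
    [8.5,[0.1,0.2,3.5],0],
    [8.5,[0.1,0.2,4.1],0],
    [8.5,[0.1,0.2,4.1],0],
    [7.5,[0.1,0.2,4.1],0],
    [6.5,[0.1,0.2,4.1],0],
    [5.5,[0.1,0.2,4.1],0],
    [5.5,[0.1,0.2,4.1],0],
    [5.5,[0.1,0.2,4.1],0],
  ],
)

```text
time_s: 17.3
position: [571.8, 135.3, -35.4]
tcp_rot: [2.221, 2.221, 0.002]
ft_force: [-0.1, 0.8, 5.2]
grip_width: 66.5
```

```bash
python3 -c "
from h import *
go(450,200.5,60,0)"
```

```text
t 17.3 p [571.8 135.3 -35.4] jaw 0.0 tilt 0.09 F [-0.1  0.8  5.2] w 66.5 q7 [ 0.13  0.64 -0.53  1.87  0.45  0.76 -0.65]
shift cm [  6.53 -12.16  -9.56] roll 0.0
```

Request:
play_rows(
  series=[
    [5.5,[0,0,-1.0],0],
    [5.5,[0,0,-5.0],0],
    [5.5,[0,0,-9.0],0],
    [5.5,[0,0,-10],0],
    [5.5,[2.5,-5,-10],0],
    [5.5,[5.0,-10,-10],0],
    [5.5,[6.0,-11.5,-10],0],
    [5.5,[6.5,-12.2,-10],0],
    [5.5,[6.5,-12.2,-9.5],0],
    [5.5,[6.5,-12.2,-9.5],0],
    [5.5,[6.5,-12.2,-9.5],0],
  ],
)

```text
time_s: 18.68
position: [450.0, 199.2, 58.6]
tcp_rot: [-2.224, -2.219, -0.0]
ft_force: [0.3, -0.5, -1.3]
grip_width: 66.6
```

```bash
python3 -c "
from h import *
go(450,200.5,10,0)
heldlid((450,200.5),68,zlo=60,name='pics/h13.png')"
```

```text
t 18.68 p [450.  199.2  58.6] jaw -0.1 tilt 0.01 F [ 0.3 -0.5 -1.3] w 66.6 q7 [ 0.1   0.35 -0.68  2.06  0.3   0.83 -0.75]
shift cm [0.13 0.   4.86] roll -0.002
px [148 160  27  18 356] top z [105.6 112.5 113.3 113.7]
side-face circle [448.7 203.1] n 68 rms 2.7
plane tilt [-0.003  0.004] z 112.6
```

View pics/h13.png

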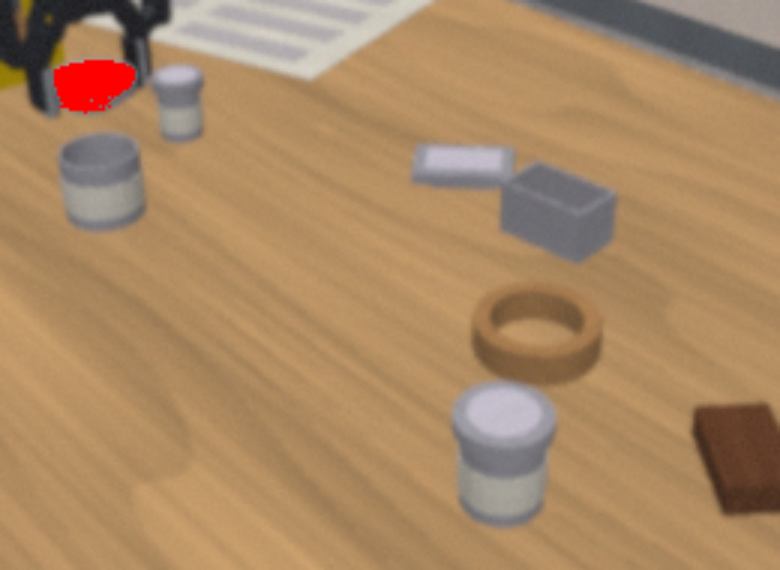

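Level, with the top at 113; the target is 64.

Request:
play_rows(
  series=[
    [5.5,[0,0,2.0],0],
    [5.5,[0,0,3.2],0],
    [5.5,[0,0,4.0],0],
    [5.5,[0,0,4.5],0],
    [5.5,[0,0,4.8],0],
    [5.5,[0,0,4.8],0],
    [5.5,[0,0,4.8],0],
  ],
)

```text
time_s: 19.6
position: [449.3, 200.1, 11.1]
tcp_rot: [2.221, 2.221, 0.001]
ft_force: [-0.5, 0.1, 0.3]
grip_width: 66.8
```

```bash
python3 -c "
from h import *
go(450,200.5,9,0)
heldlid((450,200.5),68,zlo=54,name='pics/h14.png')"
```

```text
t 19.6 p [449.3 200.1  11.1] jaw 0.0 tilt 0.05 F [-0.5  0.1  0.3] w 66.8 q7 [ 0.06  0.44 -0.64  2.08  0.38  0.74 -0.82]
shift cm [0.04 0.07 0.21] roll 0.0
px [149 179  28  18 374] top z [57.5 64.9 66.  66.8]
side-face circle [448.4 203.3] n 97 rms 4.3
plane tilt [-0.008  0.002] z 65.1
```

View pics/h14.png

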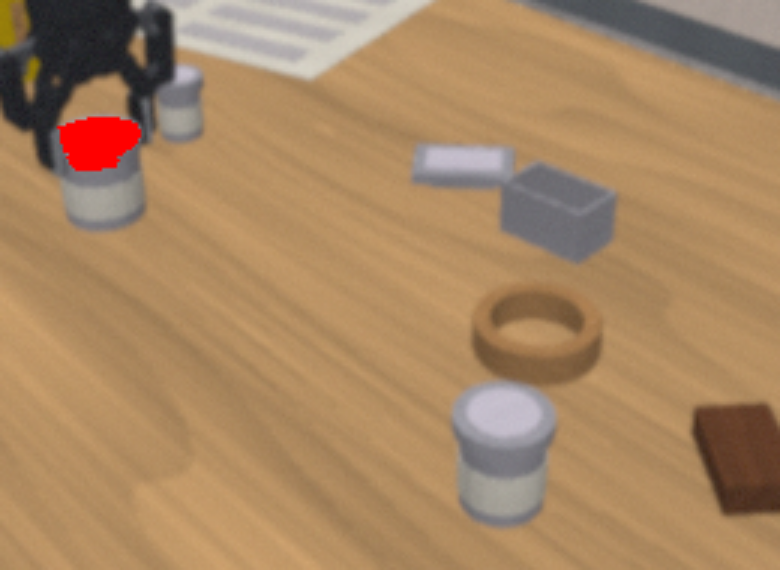

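Request:
play_rows(
  series=[
    [5.5,[0,0.05,0.15],0],
    [5.5,[0,0.05,0.15],0],
    [7.0,[0,0.05,0.15],0],
    [7.8,[0,0.05,0.15],0],
    [8.5,[0,0.05,0.15],0],
    [8.5,[0,0.05,0.15],0],
    [8.5,[0,0.05,0.0],0],
    [8.5,[0,0.05,-1.0],0],
    [8.5,[0,0.05,-4.0],0],
    [8.5,[0,0.05,-9.0],0],
    [8.5,[0,0.05,-9.0],0],
  ],
)

```text
time_s: 21.02
position: [453.2, 202.1, 105.5]
tcp_rot: [2.218, 2.218, 0.014]
ft_force: [-0.0, 0.7, -0.8]
grip_width: 84.7
```

```bash
python3 -c "
from h import *
go(684.6,49.1,90,42.9)
p,d=grab_frame('side');cv2.imwrite('pics/s15.png',cv2.resize(p[130:290,140:340,::-1],None,fx=4,fy=4,interpolation=2))"
```

```text
t 21.02 p [453.2 202.1 105.5] jaw 0.0 tilt 0.57 F [-0.   0.7 -0.8] w 84.7 q7 [ 0.15  0.28 -0.72  2.02  0.24  0.91 -0.7 ]
shift cm [-15.3   23.12   1.72] roll -0.749
```

View pics/s15.png

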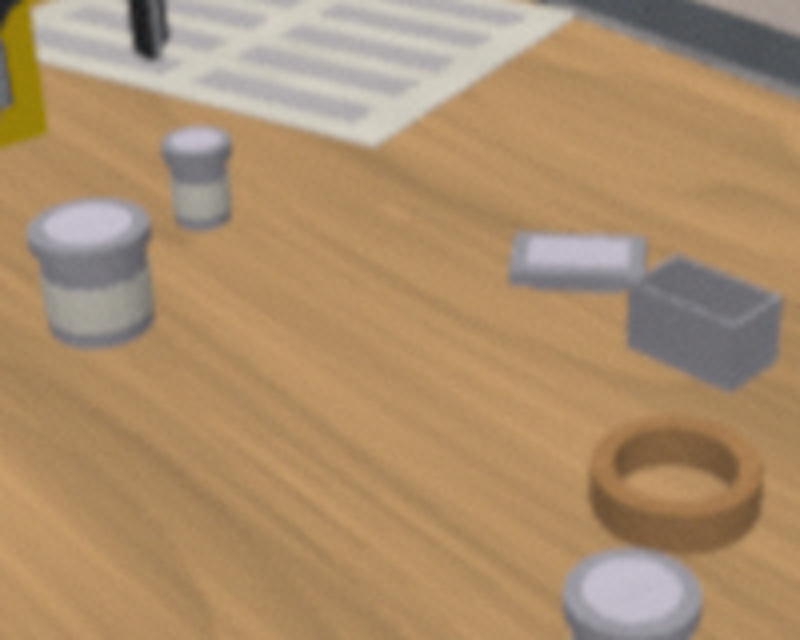

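The large lid is on too. Now the oblong lid: jaws across its 52 mm side, at 42.9°.

Request:
play_rows(
  series=[
    [7.5,[-3,5,0],-0.15],
    [7.5,[-6,10,0],-0.3],
    [7.5,[-9,15,0],-0.45],
    [7.5,[-12,19,0],-0.6],
    [7.5,[-14.5,22,0],-0.749],
    [7.5,[-15.3,23.1,2],-0.749],
    [7.5,[-15.3,23.1,6],-0.749],
    [7.5,[-15.3,23.1,9],-0.749],
    [7.5,[-15.3,23.1,9],-0.749],
    [7.5,[-15.3,23.1,9],-0.749],
    [7.5,[-15.3,23.1,9],-0.749],
  ],
)

```text
time_s: 22.45
position: [681.9, 47.4, 12.7]
tcp_rot: [1.253, 2.878, 0.003]
ft_force: [0.7, -0.8, 1.1]
grip_width: 75.1
```

```bash
python3 -c "
from h import *
measure(['lid_oblong','tin_oblong'],p=np.load('pics/top0rgb.npy'),d=np.load('pics/top0.npy'))
go(684.6,49.1,-34,42.9)
p,d=grab_frame('side');cv2.imwrite('pics/s16.png',cv2.resize(p[100:290,200:400,::-1],None,fx=3,fy=3,interpolation=2))
p,d=grab_frame('top');cv2.imwrite('pics/t16.png',cv2.resize(p[90:230,170:340,::-1],None,fx=4,fy=4,interpolation=2))"
```

```text
lid_oblong [684.6  49.1  80.1  53.1 132.9] z 20.8
tin_oblong [678.  -55.4  72.3  45.7  95.4] z 41.1
t 22.45 p [681.9  47.4  12.7] jaw 42.9 tilt 0.18 F [ 0.7 -0.8  1.1] w 75.1 q7 [ 0.34  0.74 -0.65  1.6   0.52  0.97  0.26]
shift cm [-0.05  0.3   4.68] roll 0.001
```

View pics/s16.png

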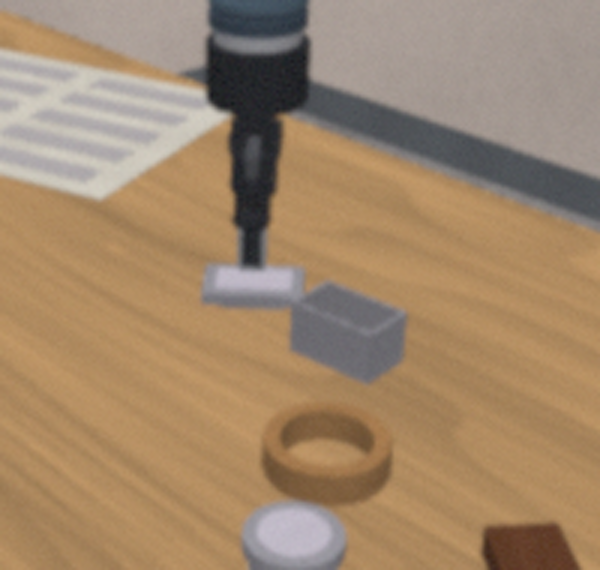

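View pics/t16.png

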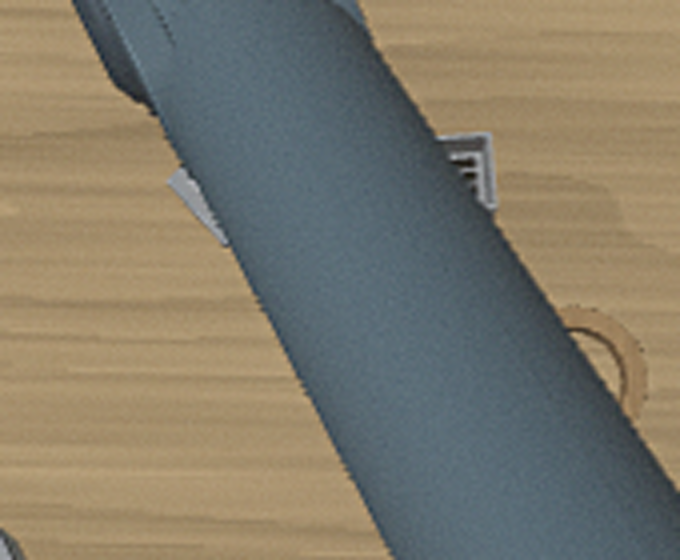

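Aligned with the lid in the side view (lid at (253,283), near finger ahead of it, far finger hidden). Descend and grip.

Request:
play_rows(
  series=[
    [7.5,[0,0.3,1.5],0],
    [7.5,[0,0.3,3.0],0],
    [7.5,[0,0.3,4.0],0],
    [7.5,[0,0.3,4.6],0],
    [7.5,[0,0.3,4.6],0],
    [6.2,[0,0.3,4.6],0],
    [5.0,[0,0.3,4.6],0],
    [4.0,[0,0.3,4.6],0],
    [4.0,[0,0.3,4.6],0],
    [4.0,[0,0.3,4.6],0],
  ],
  squeeze=40,
)

```text
time_s: 23.8
position: [683.5, 49.1, -34.3]
tcp_rot: [1.254, 2.879, 0.001]
ft_force: [-0.0, -0.1, 4.9]
grip_width: 51.2
```

```bash
python3 -c "
from h import *
go(678,-55.4,60,5.4)
p,d=grab_frame('side');cv2.imwrite('pics/s17.png',cv2.resize(p[100:290,200:400,::-1],None,fx=3,fy=3,interpolation=2))"
```

```text
t 23.8 p [683.5  49.1 -34.3] jaw 42.9 tilt 0.1 F [-0.  -0.1  4.9] w 51.2 q7 [ 0.31  0.81 -0.62  1.61  0.56  0.91  0.24]
shift cm [-7.29 -7.51 -9.43] roll 0.655
```

View pics/s17.png

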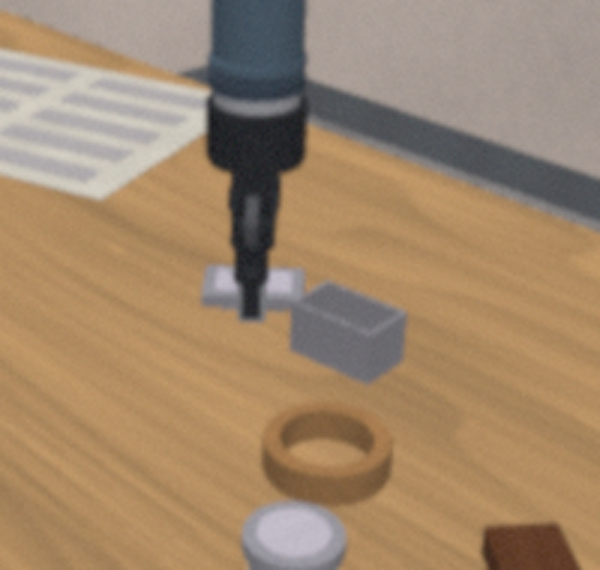

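Request:
play_rows(
  series=[
    [4,[0,0,-1.0],0],
    [4,[0,0,-5.0],0],
    [4,[0,0,-9.0],0],
    [4,[0,0,-9.0],0],
    [4,[-2,-2,-9.0],0.15],
    [4,[-4,-4,-9.0],0.3],
    [4,[-6,-6,-9.0],0.45],
    [4,[-7.3,-7.5,-9.0],0.6],
    [4,[-7.3,-7.5,-9.0],0.655],
    [4,[-7.3,-7.5,-9.0],0.655],
    [4,[-7.3,-7.5,-9.0],0.655],
    [4,[-7.3,-7.5,-9.0],0.655],
  ],
)

```text
time_s: 25.35
position: [677.1, -54.8, 54.4]
tcp_rot: [-2.112, -2.324, 0.0]
ft_force: [0.4, 1.2, -0.0]
grip_width: 51.2
```

```bash
python3 -c "
from h import *
go(678,-55.4,-2,5.4)
p,d=grab_frame('side');cv2.imwrite('pics/s18.png',cv2.resize(p[130:270,250:400,::-1],None,fx=5,fy=5,interpolation=2))
p,d=grab_frame('top');cv2.imwrite('pics/t18.png',cv2.resize(p[90:230,170:340,::-1],None,fx=4,fy=4,interpolation=2))"
```

```text
t 25.35 p [677.1 -54.8  54.4] jaw 5.5 tilt 0.05 F [ 0.4  1.2 -0. ] w 51.2 q7 [ 0.41  0.65 -0.54  1.6   0.38  1.   -0.15]
shift cm [-0.07  0.09  5.64] roll 0.001
```

View pics/s18.png

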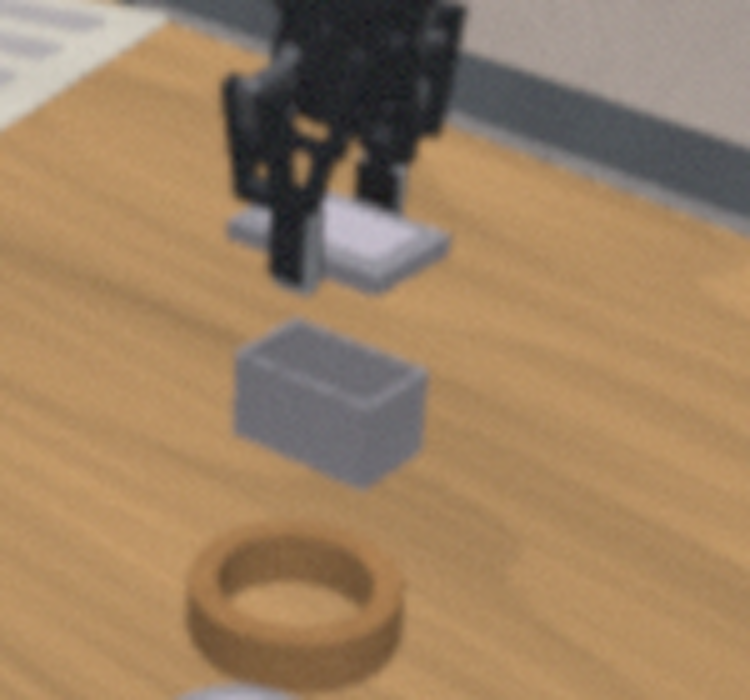

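View pics/t18.png

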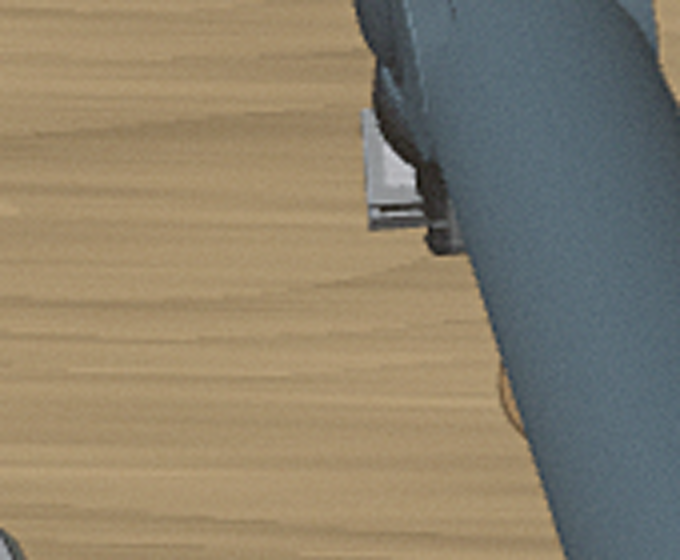

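```bash
python3 -c "
from h import *
m=camera_model('side')
c=lambda u,v:(250+u/5-.4,130+v/5-.4)
print('lid near corner',ray(c(376,292),98.7,m),'lid right corner top',ray(c(450,238),108.7,m),'left corner bottom',ray(c(229,238),98.7,m))
print('tin near',ray(c(362,408),42,m),'tin right',ray(c(428,372),42,m),'left',ray(c(236,352),42,m))
"
```

```text
lid near corner [[657.47928802 -94.61592472]] lid right corner top [[701.85295287 -95.71440561]] left corner bottom [[648.94561821 -19.66301606]]
tin near [[658.10903403 -91.11767737]] tin right [[702.11258431 -90.23047061]] left [[653.63840043 -21.85275966]]
```

The lid's corners stand about 4 mm outside the tin's all round, so it is centred and square. Lowering.

Request:
play_rows(
  series=[
    [4,[0,0.05,2.0],0],
    [4,[0,0.05,3.6],0],
    [4,[0,0.05,4.6],0],
    [4,[0,0.05,5.2],0],
    [4,[0,0.05,5.5],0],
    [4,[0,0.05,5.5],0],
    [4,[0,0.05,5.5],0],
  ],
)

```text
time_s: 26.32
position: [678.5, -55.5, 0.5]
tcp_rot: [2.114, 2.323, 0.001]
ft_force: [-0.3, -0.1, -0.8]
grip_width: 51.2
```

```bash
python3 -c "
from h import *
go(678,-55.4,-2,5.4)
p,d=grab_frame('side');cv2.imwrite('pics/s19.png',cv2.resize(p[130:270,250:400,::-1],None,fx=5,fy=5,interpolation=2))"
```

```text
t 26.32 p [ 6.785e+02 -5.550e+01  5.000e-01] jaw 5.4 tilt 0.07 F [-0.3 -0.1 -0.8] w 51.2 q7 [ 0.39  0.72 -0.51  1.62  0.41  0.91 -0.17]
shift cm [ 0.02 -0.05  0.25] roll -0.0
```

View pics/s19.png

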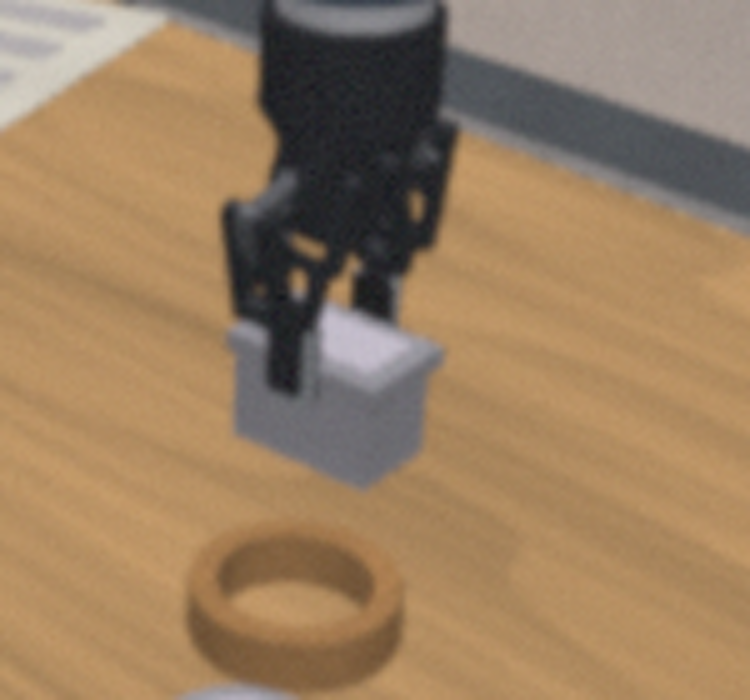

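Request:
play_rows(
  series=[
    [4,[0,0,0.1],0],
    [4,[0,0,0.2],0],
    [4,[0,0,0.2],0],
    [5.4,[0,0,0.2],0],
    [6.5,[0,0,0.2],0],
    [7.5,[0,0,0.2],0],
    [8.5,[0,0,0.2],0],
    [8.5,[0,0,0.0],0],
    [8.5,[0,0,-1.0],0],
    [8.5,[0,0,-4.0],0],
    [8.5,[0,0,-10.0],0],
    [8.5,[0,0,-16.0],0],
    [8.5,[0,0,-16.0],0],
  ],
)

```text
time_s: 28.0
position: [683.6, -54.7, 168.8]
tcp_rot: [2.107, 2.315, 0.015]
ft_force: [-0.1, 0.1, 0.3]
grip_width: 85.1
```

Request:
play_rows(
  series=[
    [8.5,[-6,-2.5,0],0],
    [8.5,[-12,-5,0],0],
    [8.5,[-18,-7.5,0],0],
    [8.5,[-24,-10,0],0],
    [8.5,[-30,-12.5,0],0],
    [8.5,[-36,-15,0],0],
    [8.5,[-42,-20,0],0],
    [8.5,[-46,-25,0],0],
    [8.5,[-48,-28,0],0],
    [8.5,[-48,-28,0],0],
    [8.5,[-48,-28,0],0],
  ],
)

```text
time_s: 29.38
position: [443.4, -559.9, 159.4]
tcp_rot: [-2.116, -2.321, -0.001]
ft_force: [0.9, 0.7, 0.4]
grip_width: 84.7
```

```bash
cat > fin.py <<'E'
from h import *
go(400,-500,200)
p,d=grab_frame('top');cv2.imwrite('pics/t20.png',cv2.resize(p[90:290,90:420,::-1],None,fx=2.4,fy=2.4,interpolation=2))
O.update({'lid_small':(132,181,56,44),'lid_medium':(349,237,60,56),'lid_large':(161,234,64,68),'lid_oblong':(277,135,52,80)})
measure(['lid_small','lid_medium','lid_large','lid_oblong','tape','block'],p,d)
p,d=grab_frame('side');cv2.imwrite('pics/s20.png',cv2.resize(p[140:330,130:400,::-1],None,fx=2.9,fy=2.9,interpolation=2))
E
python3 fin.py
```

```text
t 29.38 p [ 443.4 -559.9  159.4] jaw 5.3 tilt 0.06 F [0.9 0.7 0.4] w 84.7 q7 [ 1.15  0.58 -0.45  1.44  0.26  1.18  0.76]
shift cm [ 6.36 -3.77 -4.06] roll 0
lid_small [564.8 269.9  45.7] [565.3 269.7  42.2  44.5] z 57.1
lid_medium [ 449.  -221.4   56.7] [ 448.9 -221.5   54.2   55.3] z 60.5
lid_large [448.9 200.4  69.4] [449.1 200.8  65.2  67.5] z 64.8
lid_oblong [676.8 -57.3  79.9  53.2  95.4] z 52.9
tape [ 565.8 -139.3   84.2] [ 565.9 -139.3   81.3   82.6] z 24.1
block [ 565.9 -299.6   70.6   47.2   51.8] z 22.3
```

View pics/t20.png

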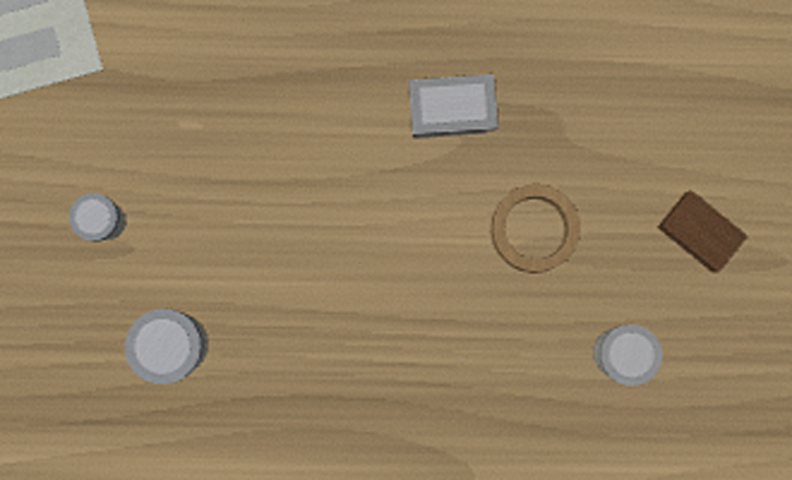

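View pics/s20.png

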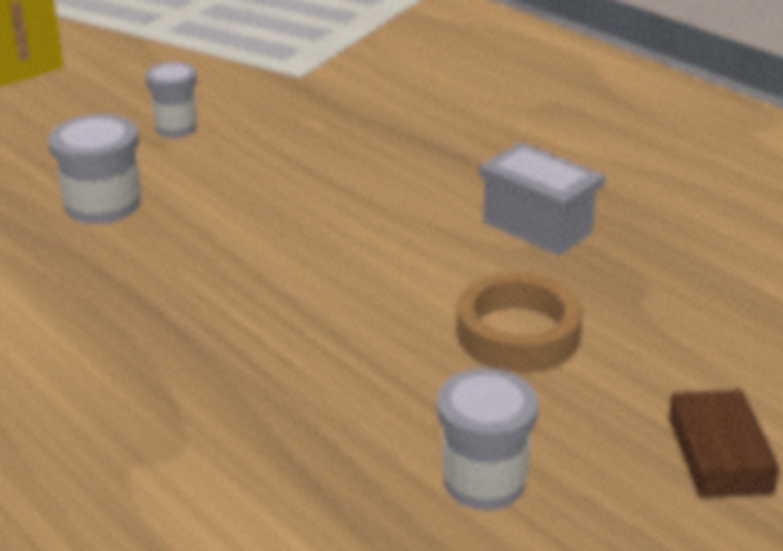

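All four lids are seated at the right heights (57.1, 60.5, 64.8 and 52.9 mm measured against 56, 60, 64 and 52), within about 2 mm of their tins' starting centres. The bystanders haven't moved and the arm is clear, so I'm handing in.

```bash
python3 -c "
from bench import *
print(finish_job())"
```

```text
the job is handed in; nothing more can be done
None
```

I put all four lids on their own tins and handed the job in at about 29.5 s of the 96 s allowed. No verdict is reported.

| Lid | Offset from its tin's starting centre | Top height measured (expected) |
|---|---|---|
| small | about 1.7 mm | 57.1 mm (56) |
| medium | under 1 mm | 60.5 mm (60) |
| large | about 1 mm | 64.8 mm (64) |
| oblong | about 2.2 mm | 52.9 mm (52) |

- **Seating:** in both last views the lids lie flat, and the oblong lid matches its tin's starting angle (95.4°). I did not re-measure the covered tins. They look upright and in place in the side view.
- **Bystanders:** the tape roll and wooden block are within 0.5 mm of where they began, and the arm ended clear of everything.
- **Disagreement:** the reported TCP height was about 35 mm lower than both cameras showed, so I set the grasp and placing heights from the cameras and the first grasp. Horizontally, robot and cameras agreed within a few mm.

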